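Hang the six-sided pastry cutter on the drip stand

TASK

Hang the washed six-sided pastry cutter up to drain: pick up the wooden rod by its square handle, thread the rod through the cutter where it lies on the counter, and lift and carry the cutter on the rod. Lay the rod level across the drip stand, its handle in the wider fork and its thin shaft in the narrower fork, so that the cutter hangs from the shaft between the handle and the narrower fork, then let go. Do not touch the six-sided cutter with the gripper, and leave the square cutter where it lies.

Things in the scene. Friction and masses are not known exactly. Their poses are not given: they have to be found in the camera images.
- rod: Loose wooden rod, 70 g, lying level. Origin: middle of its square handle, on the rod's axis, 12 mm above the counter; grip here, across the y faces. x points from handle to tip, z up. Handle 24 x 24 mm, x = -60 to +60 mm; round shaft 12 mm thick on to x = +206 mm; end ball 18 mm thick centred at x = +215 mm.
- hex_cutter: Loose six-sided steel pastry cutter, 60 to 130 g: open tube 40 mm deep along its x, 60 mm across outer flats, 69 over corners, wall 3 mm (bore 54 mm across flats), lying on a flat, bore level. Origin: centre of the bore, 30 mm above the counter. x along the bore, open and alike at both ends. Hung on the shaft its centre is 21 to 25 mm below the rod's axis.
- square_cutter: Loose square steel pastry cutter, to be left alone: open tube 40 mm deep along its x axis, 56 mm square outside, wall 3 mm, lying on one side, bore level. Origin: centre of the bore, 28 mm above the counter. It and the six-sided one may swap places. (A round cutter, 70 mm wide, stands on end farther off.)
- stand: Fixed wooden stand, base 250 x 90 x 12 mm, origin centre of its underside, z up. Two U forks open at the top, 16 mm thick along x: the wider, for the handle, at x = -111 mm, 50 mm clear, floor z = 103; the narrower, for the shaft, at x = +111 mm, 32 mm clear, floor z = 109. Prongs end at z = 131. Rod's ideal place: tip to +x, its origin at x = -69, y = 0, z = 115 mm.
Not all that is in view belongs to the job. What is shaped like the hex_cutter but red or yellow is not meant.

How it is judged:
By the outcome, as a careful person would: the job done as asked, in the order asked, and still so for the second after the job is handed in, with the robot touching nothing.
It also fails if it takes over 58 s, if anything falls off the work surface, if the arm or the gripper's body presses on something with over 40 N, if the wrist force passes 120 N, or if a joint passes its speed limit or range.

ROBOT

A 6-joint arm with a two-finger parallel gripper is mounted at the origin on the work surface. World frame = base frame: x ahead of the robot, y to its left, z up, the work surface at z = 0. Lengths are in m, angles in rad, forces in N, time in s.
With the tool pointing down it reaches from about 0.275 to 0.825 m from the base axis. Payload 4.9 kg.
Tool frame: the origin (TCP) lies midway between the tips of the shut fingers; the grasp point (between the pads) lies 19 mm behind it (grip_point_offset is the distance from the TCP to the grasp point, in m); z points along the fingers, y is the line along which they close (so a half turn about z gives the same grasp; the last joint's range is limited). The gripper opens to 85 mm and grips with 20 to 120 N. Pads are 22 mm wide; open, the fingers measure 114 mm over their backs; the gripper's body (76 mm by 85 mm) begins 54 mm behind the grasp point. The pads swing forward as they close: fully open they stand 13 mm farther back than shut.
Start: joints at [-1.258, 0.326, -0.193, 1.052, 0, 1.437], TCP at [0.238, -0.496, 0.231] pointing down, gripper open.
Joint ranges: [-2.65, 2.65], [-0.97, 1.79], [-1.3, 1.35], [-1.93, 2.1], [-1.47, 1.37], [-3.14, 3.14]. Speed limits (rad/s): [2.57, 2.57, 3.14, 3.14, 3.14, 3.14].

INTERFACE

Orientations are given as a rotation vector (axis times angle).
In Python, from cell import * gives the robot as it stands. Calls block until the motion is done:
- movep(position, orientation): joint-space move of the TCP to a pose.
- move_l(position, velocity=0.15, rot=None, until_force=None): straight line of the TCP; rot=None keeps the orientation; velocity is the mean speed in m/s. With until_force (N) it stops when the force on the tool has changed by that much, and returns True; else False.
- set_joints(angles): joint-space move.
- let_go() and grab(newtons=None): open the fingers fully, or close them until they stop; newtons is the grip in N (None keeps the last).
- sleep(seconds).
- ik(position, orientation): joint angles nearest the present ones, or None.
- get_state(): the state.
- grab_frame(name): name is "side" or "top" or "wrist"; returns a dict with "img" (480x640x3 uint8, red, green, blue), "fx", "fy", "cx", "cy" (pixels), "cam_to_world" (4x4, takes a point from camera to world coordinates); the wrist camera has in their place "T_tool_cam" (4x4, takes a point from camera to tool coordinates, whose origin is the TCP and whose axes are the flange's). Camera axes: x right, y down, z forward; pixel columns grow to the right and rows downward; lengths in m; the calibration is good to about 2 mm. A picture is of the moment at which its call begins: read the wrist's pose just before it. There is no depth.
A pose or a line that the arm cannot do raises MotionError and nothing moves.
- sign_off(): hands the job in; it is judged then, once.
Trained networks look in the newest picture that a camera, given by its name, has taken for a name from the list of things; names that differ only in an ending like _2 or _b are one class to them, and where a whole thing is asked for, a point or a joint stands for the part that bears it (a point fixed in the world has none). Each returns a list of dicts, best first, with "score" (0 to 1); they miss things now and then, are a little off and sometimes report something else, mostly with a low value. They report only what shows in the picture. A call takes as long as a camera call. They do not tell look-alikes from the thing itself.
- spot_in(camera, name): "centre" ([column, row] in pixels, amid what is visible of it).
- silhouettes(camera, name): "mask" (480x640 bool, what is visible of it) and "centre" ([column, row] in pixels, amid what is visible of it).
- tip_of(camera, name): "centre" ([column, row] in pixels: a listed point, or the origin of a listed thing).
The state is a dict: "clock": time; "q": joint angles; "joint_velocities": joint speeds; "tau": joint torques, N m; "position": TCP position; "eef_rot": TCP orientation; "contact_force": force on the tool from outside, world axes, zero at the start; "wrist_torque": the same for the moment, N m; "finger_gap": opening from 0.0 (shut) to 1.0 (fully open); "grasp_force": force on a finger pad.
Only numpy, scipy, OpenCV 4.12 (cv2) and the standard library are available. Lean on these libraries where they do the work, as an engineer would, in place of code of your own. Each camera call takes 0.05 s, during which the arm holds its last target. There are 200 camera calls.

## Working session

There is one attempt and no reset: what is moved stays moved. The work goes in short steps, each a Python script; the robot and the scene stay as the last script left them, time stands still between calls to the robot, and variables do not carry over. Pictures are saved under pics/ and viewed, at most 10 in all, crops included, and the job is handed in when it is done.

```bash
ls; mkdir -p pics
python3 - <<'E'
from cell import *
import cv2,numpy as np
s=get_state();print(s['clock'],s['position'],s['eef_rot'])
for c in ["top","side"]:
    f=grab_frame(c);cv2.imwrite(f"pics/{c}0.png",f["img"][:,:,::-1])
    print(c,f["fx"],f["cx"],f["cy"],np.round(f["cam_to_world"],3).tolist())
    for n in ["rod","hex_cutter","square_cutter","stand"]:
        print(n,[(np.round(d["centre"]).tolist(),round(d["score"],2)) for d in tip_of(c,n)], [(np.round(d["centre"]).tolist(),round(d["score"],2),int(d["mask"].sum())) for d in silhouettes(c,n)])
E
```

```text
pics
0.0 [ 0.23747814 -0.49544681  0.23050298] [-3.06183495e+00 -6.95615668e-01  2.62957218e-04]
top 596.4103162618605 317.1720923935499 233.2662873737467 [[-0.004, -0.996, 0.092, 0.44], [-1.0, 0.005, 0.012, 0.019], [-0.013, -0.092, -0.996, 1.112], [0.0, 0.0, 0.0, 1.0]]
rod [([488.0, 261.0], 0.75)] [([466.0, 256.0], 0.7, 1678)]
hex_cutter [([297.0, 204.0], 0.91), ([326.0, 151.0], 0.88), ([264.0, 324.0], 0.83)] [([265.0, 323.0], 0.78, 1000), ([327.0, 153.0], 0.67, 949)]
square_cutter [([306.0, 261.0], 0.72)] [([303.0, 260.0], 0.8, 772)]
stand [([160.0, 286.0], 0.72)] [([153.0, 284.0], 0.89, 7394)]
side 563.6685755016118 316.81971534528634 240.83714956241175 [[-0.693, -0.358, 0.626, -0.121], [-0.721, 0.358, -0.594, 0.658], [-0.011, -0.863, -0.506, 0.601], [0.0, 0.0, 0.0, 1.0]]
rod [([431.0, 225.0], 0.96)] [([416.0, 229.0], 0.79, 917), ([212.0, 367.0], 0.67, 10075)]
hex_cutter [([286.0, 258.0], 0.96), ([270.0, 225.0], 0.64), ([338.0, 318.0], 0.57)] [([340.0, 320.0], 0.92, 1449), ([283.0, 254.0], 0.85, 1057), ([269.0, 232.0], 0.78, 571)]
square_cutter [([329.0, 276.0], 0.73)] [([327.0, 274.0], 0.7, 1328)]
stand [([221.0, 372.0], 0.81)] [([210.0, 365.0], 0.98, 9811)]
```

View pics/top0.png

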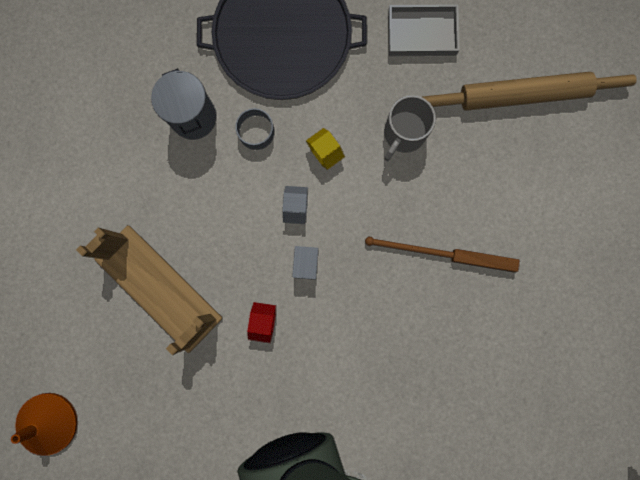

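View pics/side0.png

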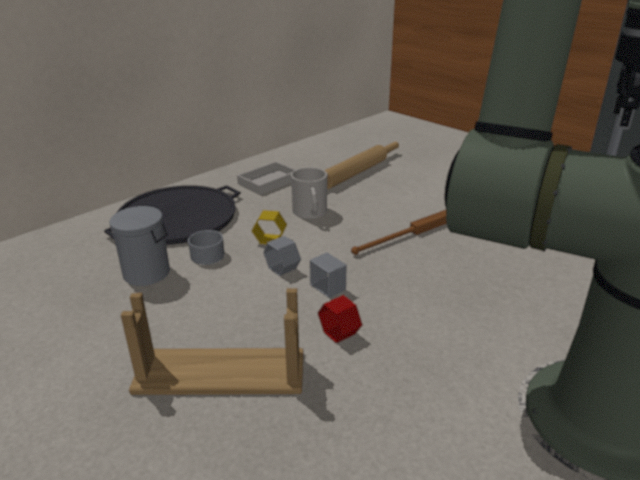

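Top view: the hex-shaped candidates are grey (296,204), yellow (325,148), red (262,322). The grey block (305,262) looks square, and the round cutter is at (255,129). I choose the grey one at (296,204), side (284,255). Rod handle is at (487,261) with its tip at (370,241). The stand runs from (105,245) to (195,335).

```bash
cat > h.py <<'E'
from cell import *
import cv2,numpy as np
from scipy.spatial.transform import Rotation as R
def cam(f,pose=None):
    T=f["cam_to_world"] if pose is None else pose@f["T_tool_cam"]
    return np.array(T)
def ray(f,T,px):
    d=T[:3,:3]@np.array([(px[0]-f["cx"])/f["fx"],(px[1]-f["cy"])/f["fy"],1.]); return T[:3,3],d
def onz(f,T,px,z):
    o,d=ray(f,T,px); return o+d*(z-o[2])/d[2]
def proj(f,T,p):
    c=np.linalg.inv(T)@np.append(p,1); return np.array([f["cx"]+f["fx"]*c[0]/c[2],f["cy"]+f["fy"]*c[1]/c[2]])
def tri(rays):
    A=0;b=0
    for o,d in rays:
        d=d/np.linalg.norm(d);P=np.eye(3)-np.outer(d,d);A=A+P;b=b+P@o
    return np.linalg.solve(A,b)
def pose():
    s=get_state();T=np.eye(4);T[:3,:3]=R.from_rotvec(s["eef_rot"]).as_matrix();T[:3,3]=s["position"];return T
def down(yaw):  # tool z down, tool x along yaw (y is closing line)
    c,s=np.cos(yaw),np.sin(yaw)
    return R.from_matrix(np.array([[c,s,0],[s,-c,0],[0,0,-1.]])).as_rotvec()
E
python3 - <<'E'
from h import *
F={c:grab_frame(c) for c in ["top","side"]}
best={}
pick={"rod":([488,261],[431,225]),"hex_cutter":([297,204],[286,258]),"square_cutter":([306,261],[329,276]),"stand":([160,286],[221,372])}
for n,(a,b) in pick.items():
    print(n,np.round(tri([ray(F["top"],cam(F["top"]),a),ray(F["side"],cam(F["side"]),b)]),3), [np.round(onz(F[c],cam(F[c]),p,{"rod":.012,"hex_cutter":.03,"square_cutter":.028,"stand":0}[n]),3) for c,p in(("top",a),("side",b))])
f=F["top"];print("tip",onz(f,cam(f),[370,241],.012),"hend",onz(f,cam(f),[518,265.5],.012))
i=F["side"]["img"][:,:,::-1];t=f["img"][:,:,::-1]
a=cv2.resize(i[200:350,240:390],(390,390),interpolation=3);b=cv2.resize(t[215:365,70:220],(390,390),interpolation=3)
cv2.imwrite("pics/crop1.png",np.hstack([a,b]))
E
```

```text
rod [ 0.493 -0.281 -0.002] [array([ 0.489, -0.281,  0.012]), array([ 0.483, -0.256,  0.012])]
hex_cutter [0.593 0.068 0.023] [array([0.594, 0.069, 0.03 ]), array([0.581, 0.073, 0.03 ])]
square_cutter [0.489 0.052 0.023] [array([0.489, 0.053, 0.028]), array([0.482, 0.057, 0.028])]
stand [ 0.445  0.326 -0.002] [array([0.445, 0.326, 0.   ]), array([0.443, 0.327, 0.   ])]
tip [ 0.52659582 -0.06483165  0.012     ] hend [ 0.48011605 -0.33567345  0.012     ]
```

View pics/crop1.png

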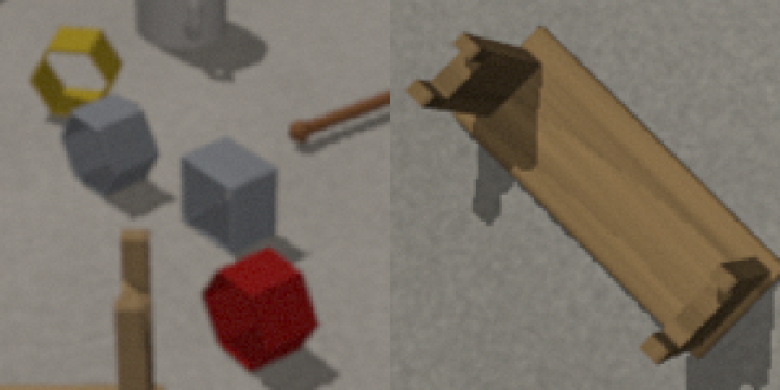

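The crop confirms the grey hexagonal tube (left, about (110,145)), next to the square box. The stand's narrower fork is the image's upper-left one, so stand yaw is about 45°. I'll go above the rod and take a close look.

Run:
```python
from h import *
yaw=np.radians(80.3)
movep([.52,.0,.33],down(yaw+np.pi))
def look(n,tag):
    T0=pose();f=grab_frame("wrist");T=cam(f,T0)
    np.savez(f"{tag}.npz",T=T,img=f["img"],k=[f["fx"],f["fy"],f["cx"],f["cy"]])
    for m in n:
        z={"rod":.012,"hex_cutter":.03,"square_cutter":.028,"stand":0}[m]
        print(tag,m,[(np.round(d["centre"]).tolist(),round(d["score"],2),np.round(onz(f,T,d["centre"],z),4).tolist()) for d in tip_of("wrist",m)])
    return f,T
f1,_=look(["hex_cutter","square_cutter","rod"],"w_hex")
movep([.51,-.2,.25],down(yaw+np.pi))
f2,T=look(["rod"],"w_rod")
for d in silhouettes("wrist","rod"):
    ys,xs=np.nonzero(d["mask"]); P=np.array([onz(f2,T,p,.012)[:2] for p in np.c_[xs,ys][::7]])
    c=P.mean(0);v=np.linalg.svd(P-c)[2][0];v*=np.sign(v[1]);t=(P-c)@v
    print("rod",d["score"],len(xs),np.degrees(np.arctan2(v[1],v[0])),"ends",c+v*t.min(),c+v*t.max(),t.max()-t.min())
s=get_state();print(s["clock"],s["q"])
cv2.imwrite("pics/w1.png",cv2.resize(np.hstack([f1["img"],f2["img"]])[:,:,::-1],(800,300),interpolation=cv2.INTER_AREA))
```

```text
w_hex hex_cutter [([275.0, 256.0], 0.96, [0.5933, 0.0698, 0.03]), ([438.0, 276.0], 0.95, [0.3784, 0.1365, 0.03]), ([193.0, 231.0], 0.75, [0.6919, 0.0177, 0.03])]
w_hex square_cutter [([351.0, 230.0], 0.71, [0.4869, 0.0519, 0.028])]
w_hex rod []
w_rod rod [([329.0, 131.0], 0.93, [0.4875, -0.2756, 0.012])]
rod 0.66 4182 80.19971429004508 ends [ 0.47849187 -0.3360763 ] [ 0.52719774 -0.05410779] 0.28614419820969683
rod 0.51 874 165.09852353291328 ends [0.62241701 0.05227261] [0.55802426 0.06940797] 0.0666336740464763
4.7417 [-5.05965436e-01  3.09265079e-01 -1.65381333e-01  1.09475032e+00
  3.17191146e-04 -1.90972063e+00]
```

View pics/w1.png

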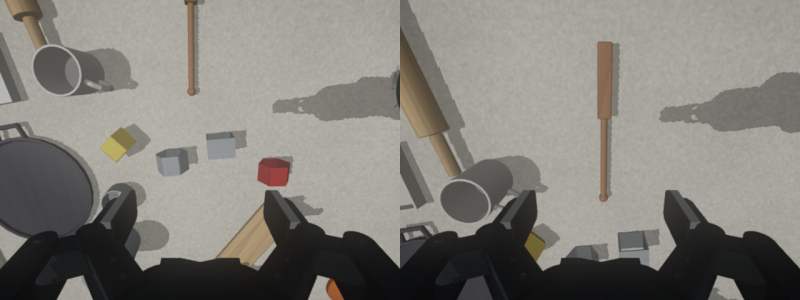

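Left wrist view: grey hex (172,162), square (221,145), red (273,172), yellow (118,144). Right view: the rod, with handle middle at (604,80) and tip at (603,198). Next I fit the hex yaw by silhouette and grasp the rod.

```bash
cat > fit.py <<'E'
from h import *
from scipy.optimize import minimize
def prism(x,y,yaw,h=.02,af=.06):
    r=af/np.sqrt(3);a=np.arange(6)*np.pi/3  # flat at bottom: corners at 0,60.. in (lateral,z)
    L=np.array([[s*h,r*np.cos(t),r*np.sin(t)+.03] for s in(-1,1) for t in a])
    c,s=np.cos(yaw),np.sin(yaw)
    return np.c_[x+c*L[:,0]-s*L[:,1],y+s*L[:,0]+c*L[:,1],L[:,2]]
def render(f,T,P):
    m=np.zeros((480*4,640*4),np.uint8)
    q=np.array([proj(f,T,p) for p in P]);hull=cv2.convexHull(np.float32(q))
    cv2.fillConvexPoly(m,np.int32(np.round((hull+.5)*4*16)),1,shift=4); return cv2.resize(m.astype(np.float32),(640,480),interpolation=cv2.INTER_AREA)
def fit(views,x0):
    def cost(v):
        return sum(1-np.minimum(r:=render(f,T,prism(*v)),m).sum()/np.maximum(r,m).sum() for f,T,m in views)
    best=None
    for dy in np.radians([-25,-12,0,12,25]):
        S=np.array([x0[0],x0[1],x0[2]+dy]);sim=np.vstack([S]+[S+d for d in np.diag([.006,.006,.15])])
        o=minimize(cost,S,method="Nelder-Mead",options=dict(initial_simplex=sim,maxiter=90,xatol=1e-4,fatol=1e-4))
        if best is None or o.fun<best.fun:best=o
    return best
E
python3 - <<'E'
from fit import *
def mk(n,px,c):
    L=silhouettes(c,n);d=min(L,key=lambda d:np.hypot(*(np.array(d["centre"])-px)));print(c,d["score"],d["centre"],d["mask"].sum());return d["mask"].astype(np.float32)
g=down(np.radians(80.2)+np.pi);p=[.4885,-.2765]
movep([*p,.12],g); 
f=grab_frame("top");T=cam(f);mt=mk("hex_cutter",[297,204],"top")
fs=grab_frame("side");ms=mk("hex_cutter",[286,258],"side")
for V in ([(f,T,mt)],[(fs,cam(fs),ms)],[(f,T,mt),(fs,cam(fs),ms)]):
    o=fit(V,[.593,.069,np.pi/2]);print(o.fun,o.x[:2],np.degrees(o.x[2]))
move_l([*p,.03],.12)
hit=move_l([*p,.002],.04,until_force=8)
s=get_state();print(hit,s["position"]);grab(90);s=get_state();print(s["finger_gap"],s["grasp_force"],s["position"],s["contact_force"],s["clock"])
E
```

```text
top 0.89 [298.4, 200.9] 913
side 0.75 [280.2, 254.2] 1108
0.04571312665939331 [0.59237771 0.07285832] 85.56298305783594
0.03535383939743042 [0.59545225 0.07313466] 89.7246282257352
0.12199193239212036 [0.59349619 0.07353472] 87.56647489740931
False [ 0.48859957 -0.27658806  0.00203816]
0.25787903963796155 89.12574648857117 [ 0.48888655 -0.27677891  0.00249647] [-0.50555602  1.11859949  4.83917181] 7.9417
```

```bash
cat >> h.py <<'E'
DZ=.0095
def tcp(o,yaw): # rod origin -> TCP pose (tool x opposite rod x)
    return [o[0],o[1],o[2]-DZ]
E
python3 - <<'E'
from h import *
yaw=np.radians(87.5);u=np.array([np.cos(yaw),np.sin(yaw)]);h=np.array([.5935,.0715]);g=down(yaw+np.pi)
move_l([.4885,-.2765,.08],.12)
o=h-u*.285
move_l(tcp([*o,.085],yaw),.15,rot=g)
move_l(tcp([*o,.032],yaw),.1)
s=get_state();print(s["position"],s["finger_gap"],s["clock"])
f=grab_frame("top");T=cam(f)
q=lambda a:np.round(proj(f,T,[*(o+u*a),.032]),1)
print("expect handle end,shoulder,ball",q(-.06),q(.06),q(.215),"hex",proj(f,T,[*h,.03]))
fs=grab_frame("side");Ts=cam(fs);print("side ball",proj(fs,Ts,[*(o+u*.215),.032]))
a=cv2.resize(f["img"][150:300,240:440,::-1],(800,600),interpolation=3)[:, :];b=cv2.resize(fs["img"][180:330,240:440,::-1],(400,300),interpolation=3)
cv2.imwrite("pics/pre.png",np.hstack([cv2.resize(a,(400,300),interpolation=cv2.INTER_AREA),b]))
E
```

```text
[ 0.58117328 -0.2135472   0.02273711] 0.2568400130432799 10.325
expect handle end,shoulder,ball [485.1 211.1] [419.  208.7] [334.  205.5] hex [295.78657111 204.18318484]
side ball [310.08292186 241.83224507]
```

View pics/pre.png

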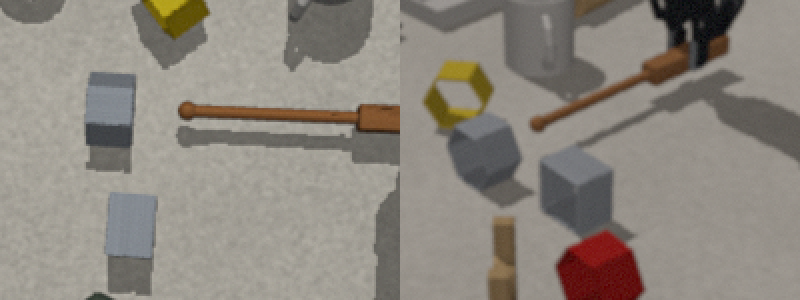

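The ball, shoulder and hex all sit where predicted: ball at top (334,205.5) and side (309,242). I'll thread it, lift, and check.

Run:
```python
from h import *
yaw=np.radians(87.5);u=np.array([np.cos(yaw),np.sin(yaw)]);h=np.array([.5935,.0715])
o=h-u*.114
hit=move_l(tcp([*o,.032],yaw),.08,until_force=8)
s=get_state();print(hit,s["position"],s["clock"])
if not hit:
    move_l(tcp([*o,.05],yaw),.04); move_l(tcp([*o,.062],yaw),.02); sleep(.3)
    move_l(tcp([*o,.12],yaw),.05); move_l(tcp([*o,.24],yaw),.1)
s=get_state();print(s["position"],s["finger_gap"],s["contact_force"],s["wrist_torque"],s["clock"])
f=grab_frame("top");fs=grab_frame("side")
z=s["position"][2]+DZ
for F in(f,fs):
    T=cam(F);print("exp shoulder, ball",np.round(proj(F,T,[*(o+u*.06),z]),1),np.round(proj(F,T,[*(o+u*.215),z]),1))
cv2.imwrite("pics/lift.png",cv2.resize(np.hstack([f["img"][120:320,180:440,::-1],fs["img"][60:260,190:450,::-1]]),(800,308),interpolation=3))
```

```text
False [ 0.58855529 -0.04274416  0.02250423] 12.7083
[ 0.58804165 -0.04230575  0.22969907] 0.26013342116709326 [ 0.38572086  0.7678641  -1.66170973] [-0.09145899  0.02402251 -0.05169377] 17.0167
exp shoulder, ball [325.3 185.7] [221.  181.9]
exp shoulder, ball [301.3 145.1] [228.7 168.4]
```

View pics/lift.png

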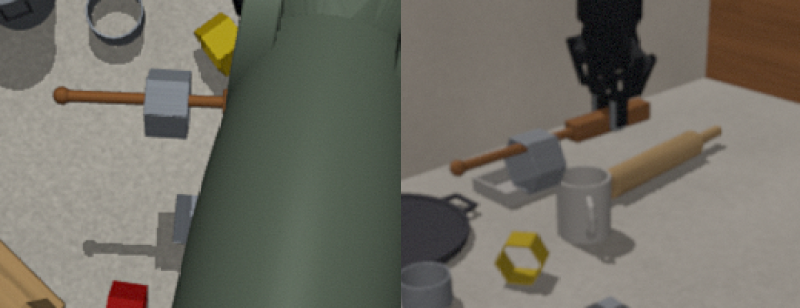

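Side view: the cutter (535,160) hangs on the shaft, and the ball at (458,168) is within 1 px of level. Now I'll fit the stand's pose.

Run:
```python
from h import *
from scipy.optimize import minimize
def box(x0,x1,y0,y1,z0,z1): return np.array([[x,y,z] for x in(x0,x1) for y in(y0,y1) for z in(z0,z1)])
def parts(w):
    L=[box(-.125,.125,-.045,.045,0,.012)]
    for cx,c,fl in((-.111,.025,.103),(.111,.016,.109)):
        L+=[box(cx-.008,cx+.008,-c-w,c+w,.012,fl)]+[box(cx-.008,cx+.008,*sorted((s*c,s*(c+w))),fl,.131) for s in(-1,1)]
    return L
def render(f,T,v):
    m=np.zeros((960,1280),np.uint8);c,s=np.cos(v[2]),np.sin(v[2])
    for P in parts(v[3]):
        W=np.c_[v[0]+c*P[:,0]-s*P[:,1],v[1]+s*P[:,0]+c*P[:,1],P[:,2]]
        h=cv2.convexHull(np.float32([proj(f,T,p) for p in W]));cv2.fillConvexPoly(m,np.int32((h+.5)*32),1,shift=4)
    return cv2.resize(m.astype(np.float32),(640,480),interpolation=cv2.INTER_AREA)
V=[]
for c in("top","side"):
    f=grab_frame(c);d=silhouettes(c,"stand")[0];t=tip_of(c,"stand")[0];print(c,d["score"],d["mask"].sum(),onz(f,cam(f),t["centre"],0));V.append((f,cam(f),d["mask"].astype(np.float32)))
def cost(v,V): return sum(1-np.minimum(r:=render(f,T,v),m).sum()/np.maximum(r,m).sum() for f,T,m in V)
S=np.array([.445,.326,np.radians(46),.012]);sim=np.vstack([S]+[S+d for d in np.diag([.008,.008,.08,.004])])
for W in(V[:1],V[1:],V):
    o=minimize(cost,S,args=(W,),method="Nelder-Mead",options=dict(initial_simplex=sim,maxiter=120));print(o.fun,o.x,np.degrees(o.x[2]))
x=S.copy();x[:]=o.x;x[2]+=np.pi;print("flipped cost",cost(x,V))
u=np.array([np.cos(o.x[2]),np.sin(o.x[2])]);r=o.x[:2]-.069*u
for z in(.25,.115): print(r,ik(tcp([*r,z],0),down(o.x[2]+np.pi)))
```

```text
top 0.79 7289 [0.43815129 0.32936678 0.        ]
side 0.97 9788 [0.44383392 0.32764521 0.        ]
0.04515939950942993 [0.44158794 0.32843839 0.7929179  0.01200494] 45.43084894310837
0.05304300785064697 [0.44496207 0.32805705 0.80889859 0.0081741 ] 46.346475261252955
0.10645473003387451 [0.44248243 0.32919368 0.80691383 0.00999263] 46.23275684886053
flipped cost 0.17974079
[0.39475303 0.27936493] [ 0.46308832  0.19692525 -0.34286055  1.03101052  0.         -0.34382551]
[0.39475303 0.27936493] [ 0.46308832  0.33574722 -0.53971329  0.69533582  0.         -0.34382551]
```

Run:
```python
from h import *
yaw=np.radians(46);u=np.array([np.cos(yaw),np.sin(yaw)]);r=np.array([.443,.3285])-.069*u
s=get_state();p=s["position"]
move_l([p[0],p[1],.25],.1)
move_l(tcp([*r,.26],yaw),.15,rot=down(yaw+np.pi)); sleep(.3)
move_l(tcp([*r,.155],yaw),.1); sleep(.3)
s=get_state();print(s["position"],s["finger_gap"],s["clock"])
f=grab_frame("top");fs=grab_frame("side");z=s["position"][2]+DZ
for F in(f,fs):
    T=cam(F);print("exp shoulder, ball",np.round(proj(F,T,[*(r+u*.06),z]),1),np.round(proj(F,T,[*(r+u*.215),z]),1))
cv2.imwrite("pics/above.png",cv2.resize(np.hstack([f["img"][200:380,50:260,::-1],fs["img"][220:400,100:310,::-1]]),(800,343),interpolation=3))
```

```text
[0.39527862 0.2789704  0.14581924] 0.25636016529273137 22.2083
exp shoulder, ball [135.9 291. ] [ 69.  224.6]
exp shoulder, ball [215.4 288.3] [102.8 289.2]
```

View pics/above.png

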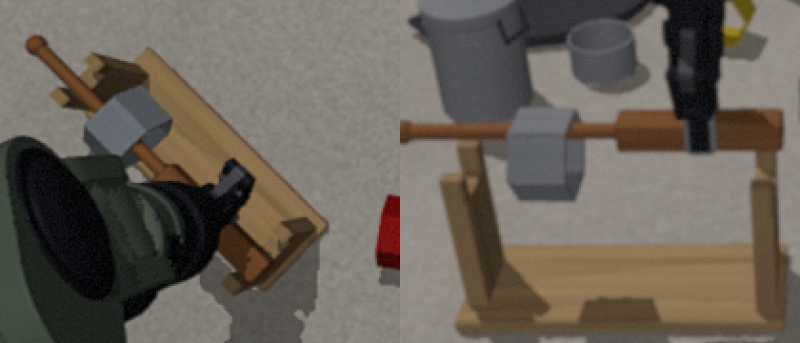

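The cutter (545,150) is clear of the narrow fork, and the rod line is centred over both forks once parallax is allowed for. Lowering.

Run:
```python
from h import *
p=get_state()["position"]
move_l([p[0],p[1],.122-DZ],.06)
hit=move_l([p[0],p[1],.1145-DZ],.02,until_force=5)
s=get_state();print(hit,s["position"],s["contact_force"],s["clock"])
f=grab_frame("top");fs=grab_frame("side")
cv2.imwrite("pics/low.png",cv2.resize(np.hstack([f["img"][200:380,50:260,::-1],fs["img"][220:400,100:310,::-1]]),(800,343),interpolation=3))
```

```text
True [0.39537717 0.27902376 0.10546363] [-0.62625178  0.51474657  5.13779855] 23.4083
```

View pics/low.png

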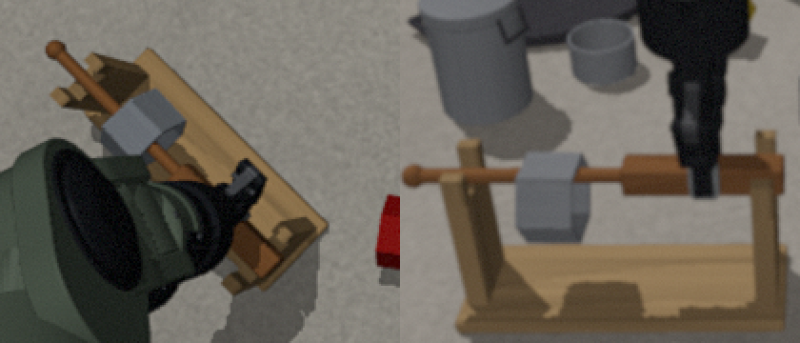

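The rod lies in both forks at z≈0.115, and the cutter (550,195) hangs between the handle and the narrow fork. Letting go.

Run:
```python
from h import *
let_go(); p=get_state()["position"]
move_l([p[0],p[1],.17],.06); move_l([p[0],p[1],.3],.15); movep([.42,-.05,.32],down(np.radians(46)+np.pi))
sleep(.5);s=get_state();print(s["position"],s["contact_force"],s["clock"])
f=grab_frame("top");fs=grab_frame("side")
cv2.imwrite("pics/end.png",cv2.resize(np.hstack([f["img"][200:380,50:260,::-1],fs["img"][220:400,100:310,::-1]]),(800,343),interpolation=3))
```

```text
[ 0.42005392 -0.04976453  0.32000044] [ 0.52232522 -0.74847887  0.22999788] 28.15
```

View pics/end.png

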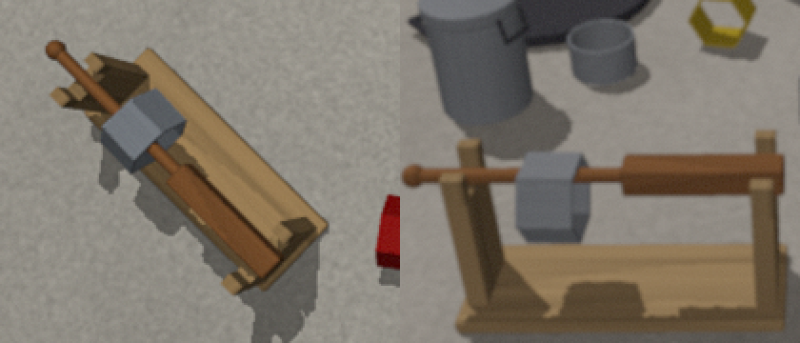

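The rod rests level in both forks, the cutter hangs free between the handle and the narrow fork, and the gripper is clear.

```bash
python3 -c "
from cell import *
print(sign_off())"
```

```text
the job is handed in; nothing more can be done
None
```

The six-sided cutter hangs from the rod's shaft between the handle and the narrower fork, the rod lies level across the stand, and the job was handed in at about 28 s on the robot's clock.

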